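# Cover the sample jar

## Robot

A 7-joint arm with a two-finger parallel gripper is mounted at the origin on the work surface. World frame = base frame: x ahead of the robot, y to its left, z up, the work surface at z = 0. Lengths are in m, angles in degrees, forces in N, time in s.
With the tool pointing down it reaches from about 0.4 to 0.85 m from the base axis. Payload 10.4 kg.
Tool frame: the origin (TCP) lies midway between the tips of the shut fingers; the grasp point (between the pads) lies 19 mm behind it (hold_point_z is the distance from the TCP to the grasp point, in m); z points along the fingers, y is the line along which they close (so a half turn about z gives the same grasp; the last joint's range is limited). The gripper opens to 85 mm and grips with 20 to 120 N. Pads are 22 mm wide; open, the fingers measure 114 mm over their backs; the gripper's body (76 mm by 85 mm) begins 54 mm behind the grasp point. The pads swing forward as they close: fully open they stand 13 mm farther back than shut.
Start: joints at [65.111, 19.034, -3.707, 83.658, 1.238, 77.344, -5.071], TCP at [0.25, -0.573, 0.231] pointing down, gripper open.
Joint ranges: [-148.97, 148.97], [-28.65, 121.19], [-84.17, 76.75], [9.2, 138.47], [-72.65, 252.65], [3.7, 117.97], [-149.18, 149.18]. Speed limits (degrees/s): [127.2, 127.2, 159.86, 159.86, 180, 180, 180].

## Interface

Orientations are given as [roll, pitch, yaw] about the fixed x, y, z axes, in that order (R = Rz(yaw) Ry(pitch) Rx(roll)).
In Python, from cell import get_state, read_camera, sign_off, regions_of, hold_point_z gives the robot as it stands.
- The arm moves only by the tool move_arm, never from a script. Its argument "deltas" is a list of rows, each an object of numbers: "tx", "ty", "tz": the shift along the tool's x, y, z in m; "rx", "ry", "rz": the turn, a rotation vector about the tool's x, y, z in degrees. A call has 1 to 20 rows; each row is the pose to reach, as a shift and turn from the pose commanded when the call began, along the tool's axes at that moment; what a row does not reach only later rows make up. A row lasts 1/10 s, in which the tool goes at most 50 mm and 8.59 degrees, less where a joint would pass 70% of its speed; a pose out of reach is approached as far as the arm can. A call with a gripper value outside its range is refused whole. "claw" is the opening, from 0 (shut) to 1 (fully open), set as the call begins (left out, the last holds). The fingers move at their own pace and stop on an object; the grip force is fixed at half the most. Time passes only in rows, so rows that repeat a pose let the fingers close. It gives the time, the measured TCP pose, the force, the opening and the grip force at its end, in the units of the state.
- get_state(): the state, without advancing time (a new reading comes with each control period).
- read_camera(name): name is "scene" or "top"; returns a dict with "frame" (400x640x3 uint8, blue, green, red), "intrinsics" (3x3 intrinsics, pixels), "k1" (the pictures are not rectified: a ray, as slopes to the right and down, at radius r is drawn at 1 + k1 r^2 times it, then the intrinsics apply), "rvec" (rotation vector, rad) and "tvec" (3), from world to camera coordinates, as OpenCV has them. Camera axes: x right, y down, z forward; pixel columns grow to the right and rows downward; lengths in m; the calibration is good to about 2 mm. A picture is of the moment at which its call begins. There is no depth.
- sign_off(): hands the job in; it is judged then, once.
Trained networks look in the newest picture that a camera, given by its name, has taken for a name from the list of things; names that differ only in an ending like _2 or _b are one class to them, and where a whole thing is asked for, a point or a joint stands for the part that bears it (a point fixed in the world has none). Each returns a list of dicts, best first, with "confidence" (0 to 1); they miss things now and then, are a little off and sometimes report something else, mostly with a low value. They report only what shows in the picture. A call takes as long as a camera call.
- regions_of(camera, name): "mask" (400x640 bool, what is visible of it) and "extent" ([centre column, centre row, width, height] in pixels, round what is visible of it).
The state is a dict: "t": time; "joint_pos": joint angles; "qvel": joint speeds; "effort": joint torques, N m; "eef_pos": TCP position; "eef_rot": TCP orientation; "force": force on the tool from outside, world axes, zero at the start; "ft_torque": the same for the moment, N m; "opening": finger opening in m; "gripper_force": force on a finger pad.
Only numpy, scipy, OpenCV 4.12 (cv2) and the standard library are available. Lean on these libraries where they do the work, as an engineer would, in place of code of your own. Each camera call takes 0.05 s, during which the arm holds its last target. There are 200 camera calls.

## Task

Close the larger sample jar with the steel lid that stands on edge in the wooden drying stand: take the lid out by its edge, lay it flat on the bench with its knob up and let go, then take it again by the knob and lower it onto the jar's rim until it sits fully home and level, without dropping it on, and let go. Do not knock over or shove the jars, the dropper bottle and the amber beaker.

Things in the scene. Friction and masses are not known exactly. Their poses are not given: they have to be found in the camera images.
- lid: steel lid: disc 84 mm wide, 6 mm thick; on top a knob 20 mm wide, 24 mm high; below a plug 56 mm wide, 8 mm deep. Origin: centre of the disc's underside; z = lid's axis towards the knob (plug -8 to 0, disc 0 to 6, knob 6 to 30 mm). Starts on edge in the stand: z level, knob away from the robot, origin 48 mm and top edge 90 mm above the bench. Lying flat, knob up, its origin is 8 mm up
- lid_knob (a point): the point in the middle of the lid's knob, on the lid's axis, 18 mm from lid's origin towards the knob's end; axes as lid
- rack: fixed wooden drying stand: base plate 80 (x) by 110 mm (y), 6 mm thick, with a slotted cheek 52 mm high at each y end, 64 mm apart. Their 8.6 mm slots hold the lid's left and right edges; it stands on the base plate, nothing above it, and comes free when lifted straight up 46 mm. Origin: centre of its underside; x points where the standing lid's knob points, y from cheek to cheek
- jar: the larger of two open white ceramic jars, loose, 0.36 kg: outer diameter 68 mm, wall 4 mm (mouth 60 mm wide), 70 mm high. Origin: centre of its underside; z up
- jar_rim (a point): centre of the jar's mouth at the height of the rim, 70 mm above the jar's underside; z up. When the lid is seated, lid's origin is at this point and the plug hangs inside the mouth with 2 mm of play all round
- small_jar: bystander: the smaller open white ceramic jar, loose, outer diameter 52 mm, 55 mm high; the lid does not fit it. Origin: centre of its underside; z up
- dropper: bystander: small green glass bottle with a white cap, 32 mm in diameter, 85 mm high, loose. Origin: centre of its underside; z up
- beaker: bystander: amber glass beaker, 60 mm in diameter, 70 mm high, loose. Origin: centre of its underside; z up

How it is judged:
By the outcome, as a careful person would: the job done as asked, in the order asked, and still so for the second after the job is handed in, with the robot touching nothing.
It also fails if it takes over 61 s, if anything falls off the work surface, if the arm or the gripper's body presses on something with over 40 N, if the wrist force passes 120 N, or if a joint passes its speed limit or range.

## Working session

There is one attempt and no reset: what is moved stays moved. The work goes in short steps, Python scripts to look and compute and a tool call to move; the robot and the scene stay as the last step left them, time stands still between calls to the robot, and variables do not carry over. Pictures are saved under pics/ and viewed, at most 10 in all, crops included, and the job is handed in when it is done.

Besides the shell and the picture viewer there is one more tool, called after "Request:" as a command line: name --argument value ..., lists and objects as JSON in quotes. move_arm: Moves the arm, as the interface text tells. Its arguments: {"type":"object","properties":{"deltas":{"type":"array","items":{"type":"object","properties":{"tx":{"type":"number"},"ty":{"type":"number"},"tz":{"type":"number"},"rx":{"type":"number"},"ry":{"type":"number"},"rz":{"type":"number"}}}},"claw":{"type":"number"}},"required":["deltas"]}

```bash
mkdir -p pics; ls
python3 - <<'E'
from cell import *
import cv2
s=get_state();print({k:s[k] for k in('t','eef_pos','eef_rot','force','opening')},hold_point_z)
for n in('scene','top'):
    c=read_camera(n);cv2.imwrite(f'pics/{n}0.png',c['frame']);print(n,c['intrinsics'],c['k1'],c['rvec'],c['tvec'])
    for o in('lid','lid_knob','rack','jar','small_jar','dropper','beaker'):
        print(o,[(r['confidence'],r['extent']) for r in regions_of(n,o)][:3])
E
```

```text
pics
{'t': 0.0, 'eef_pos': array([ 0.24998996, -0.57239832,  0.2305065 ]), 'eef_rot': array([-1.79916347e+02,  4.10516777e-03,  2.35956585e+01]), 'force': array([-0.02513374,  0.28911363,  0.21156355]), 'opening': 0.0851439557788745} 0.0187
scene [[430.88080027   0.         316.18137271]
 [  0.         430.88080027 198.90654266]
 [  0.           0.           1.        ]] -0.07856988036139229 [ 2.26978279  1.22012767 -0.39006789] [-0.36191491 -0.36325865  1.35883027]
lid [(0.75, [359.5, 160.2, 17.8, 22.1]), (0.51, [355.1, 245.2, 29.3, 33.7])]
lid_knob [(0.86, [360.5, 159.4, 20.0, 26.0]), (0.7, [258.4, 252.4, 27.1, 29.7])]
rack [(0.59, [358.5, 170.6, 48.4, 39.3])]
jar [(0.69, [205.6, 203.7, 37.9, 36.2])]
small_jar [(0.72, [258.8, 250.3, 27.7, 28.7])]
dropper [(0.64, [403.8, 201.6, 14.9, 24.0])]
beaker [(0.89, [354.7, 245.0, 28.0, 32.7])]
top [[370.40605426   0.         317.99979931]
 [  0.         370.40605426 200.32518661]
 [  0.           0.           1.        ]] -0.05148928370509422 [ 2.15366048 -2.18212069  0.13470307] [0.0630723  0.60588999 0.84069349]
lid [(0.63, [256.1, 219.9, 35.2, 18.1])]
lid_knob [(0.89, [255.8, 219.3, 33.1, 23.0])]
rack [(0.85, [260.2, 222.2, 50.7, 47.4]), (0.64, [257.7, 218.5, 31.8, 19.4])]
jar [(0.97, [427.4, 262.8, 35.9, 30.4])]
small_jar [(0.98, [400.6, 184.2, 25.0, 23.6])]
dropper [(0.63, [252.0, 153.6, 17.3, 18.1])]
beaker [(0.76, [323.4, 140.6, 25.9, 25.5])]
```

Run:
```python
import cv2
a=cv2.imread('pics/scene0.png')[110:310,150:470]; b=cv2.imread('pics/top0.png')[90:310,200:480]
cv2.imwrite('pics/s1.png',cv2.resize(a,None,fx=2.5,fy=2.5,interpolation=2)); cv2.imwrite('pics/t1.png',cv2.resize(b,None,fx=2.7,fy=2.7,interpolation=2))
```

```text
(no output)
```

View pics/s1.png

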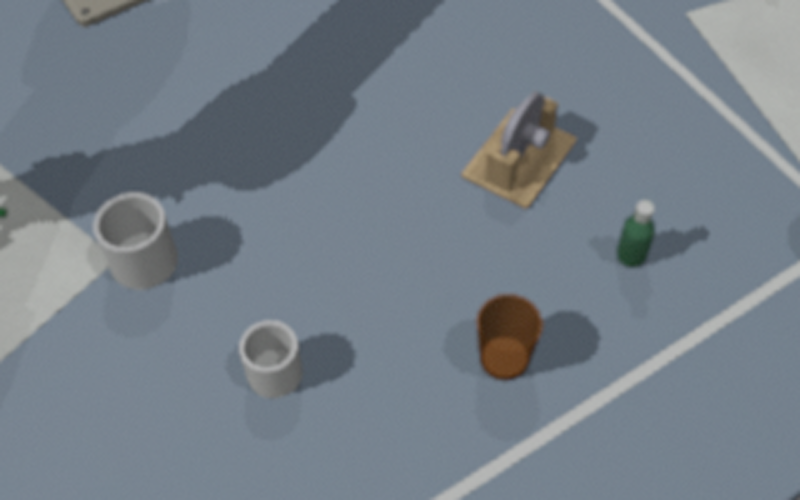

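View pics/t1.png

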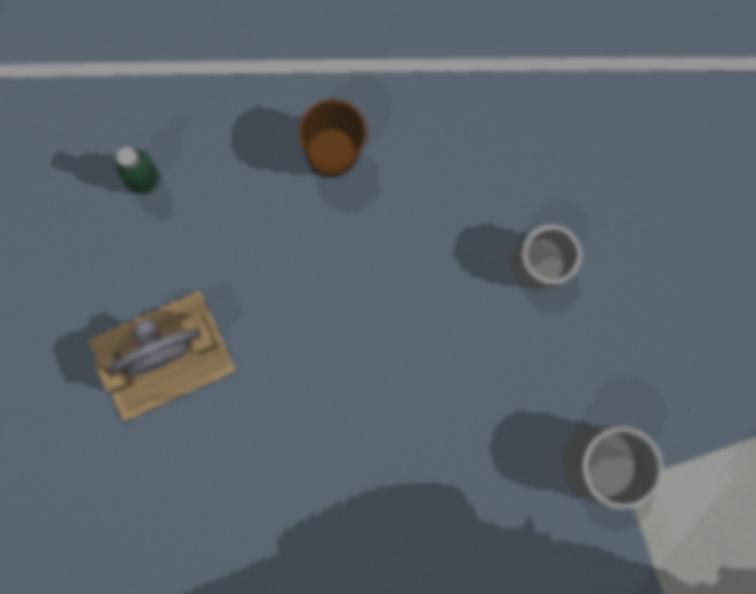

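The scene picture shows the stand with the lid at crop (520,150), jar (135,240), small jar (270,357), beaker (508,335) and dropper (636,235). The top picture shows the stand's base corners at crop (91,342), (203,292), (235,370), (127,419), and the larger jar's rim at (622,467).

```bash
cat > h.py <<'E'
import numpy as np, cv2
from scipy.optimize import minimize, least_squares
from scipy.spatial.transform import Rotation as R
from cell import *
def proj(c,P):
    d=np.array([c['k1'],0,0,0,0.]);
    return cv2.projectPoints(np.asarray(P,float).reshape(-1,1,3),np.array(c['rvec'],float),np.array(c['tvec'],float),np.array(c['intrinsics'],float),d)[0][:,0]
def circ(r,z,n=48):
    a=np.linspace(0,2*np.pi,n,endpoint=False); return np.c_[r*np.cos(a),r*np.sin(a),0*a+z]
def cyl(r,z0,z1): return np.r_[circ(r,z0),circ(r,z1)]
LID=[cyl(.028,-.008,0),cyl(.042,0,.006),cyl(.010,.006,.030)]
S=8
def render(c,parts):
    m=np.zeros((400*4,640*4),np.uint8)
    for p in parts:
        h=cv2.convexHull(((proj(c,p)+.5)*4-.5).astype(np.float32))
        cv2.fillConvexPoly(m,np.round(h*16).astype(np.int32),255,shift=4)
    return cv2.resize(m,(640,400),interpolation=cv2.INTER_AREA)/255.
def fit(items,model,x0,step):
    "items: list of (cam,mask)"
    f=lambda x:sum(np.abs(render(c,model(x))-m).sum()/m.sum() for c,m in items)
    sx=np.vstack([x0]+[np.array(x0)+np.eye(len(x0))[i]*step[i] for i in range(len(x0))])
    r=minimize(f,x0,method='Nelder-Mead',options=dict(initial_simplex=sx,xatol=1e-5,fatol=1e-4)); return r.x,r.fun
def ray(c,uv,z):
    K=np.array(c['intrinsics'],float);n=cv2.undistortPoints(np.array([[uv]],float),K,np.array([c['k1'],0,0,0,0.]))[0,0]
    Rm=cv2.Rodrigues(np.array(c['rvec'],float))[0];o=-Rm.T@np.array(c['tvec'],float).ravel();d=Rm.T@np.r_[n,1]
    return o+d*(z-o[2])/d[2]
E
python3 - <<'E'
from h import *
C={n:read_camera(n) for n in('scene','top')}
for o,r,h in(('jar',.034,.07),('small_jar',.026,.055),('dropper',.016,.085),('beaker',.03,.07)):
    it=[]
    for n in C:
        q=regions_of(n,o)
        if q: it.append((C[n],q[0]['mask'].astype(float),n))
    mod=lambda x:[cyl(r,0,h)+np.r_[x,0]]
    for sub in [it]+[[i] for i in it]:
        u,v=regions_of(sub[0][2],o)[0]['extent'][:2]
        x,f=fit([i[:2] for i in sub],mod,ray(sub[0][0],(u,v),h/2)[:2],[.01,.01]);print(o,[i[2] for i in sub],x.round(4),round(f,3))
c=C['top']
uv=np.array([(91,342),(203,292),(235,370),(127,419)])/2.7+[200-.3,90-.3]
P=np.array([ray(c,p,.006) for p in uv]);print(P.round(4),P.mean(0).round(4))
e=P[1]-P[0];f=P[2]-P[3];print(np.degrees(np.arctan2(e[1],e[0])),np.degrees(np.arctan2(f[1],f[0])),np.linalg.norm(e),np.linalg.norm(f))
e=P[0]-P[3];f=P[1]-P[2];print(np.degrees(np.arctan2(e[1],e[0])),np.degrees(np.arctan2(f[1],f[0])),np.linalg.norm(e),np.linalg.norm(f))
E
```

```text
jar ['scene', 'top'] [ 0.4584 -0.196 ] 0.115
jar ['scene'] [ 0.4586 -0.1954] 0.052
jar ['top'] [ 0.4584 -0.1963] 0.06
small_jar ['scene', 'top'] [ 0.6408 -0.1464] 0.107
small_jar ['scene'] [ 0.6409 -0.1469] 0.039
small_jar ['top'] [ 0.6404 -0.1456] 0.051
dropper ['scene', 'top'] [0.7222 0.2135] 0.897
dropper ['scene'] [0.726  0.2093] 0.458
dropper ['top'] [0.7178 0.21  ] 0.427
beaker ['scene', 'top'] [0.7473 0.042 ] 0.482
beaker ['scene'] [0.7432 0.0462] 0.268
beaker ['top'] [0.7479 0.0418] 0.204
[[0.5733 0.2607 0.006 ]
 [0.6173 0.1599 0.006 ]
 [0.5465 0.1313 0.006 ]
 [0.5041 0.2278 0.006 ]] [0.5603 0.1949 0.006 ]
-66.41727437080804 -66.25556308581123 0.1100074160238699 0.105457275708893
25.425916156236134 22.01515065374891 0.07659603574686481 0.07628731324525116
```

Run:
```python
from h import *
C={n:read_camera(n) for n in('scene','top')}
def box(x0,x1,y0,y1,z0,z1): return np.array([(x,y,z) for x in(x0,x1) for y in(y0,y1) for z in(z0,z1)])
def T(x): 
    Rz=R.from_euler('z',x[2]).as_matrix(); return lambda P:P@Rz.T+[x[0],x[1],0]
Lr=R.from_matrix(np.array([[0,0,1],[1,0,0],[0,1,0]]).astype(float)).as_matrix()  # lid x->rack y, y->up, z->rack x
lidp=lambda x,off=-.003:[T(x)(p@Lr.T+[off,0,.048]) for p in LID]
rackp=lambda x:[T(x)(box(-.04,.04,-.055,.055,0,.006)),T(x)(box(-.012,.012,-.046,-.032,0,.052)),T(x)(box(-.012,.012,.032,.046,0,.052))]
M={}
for n in C:
    for o in('rack','lid','lid_knob'):
        q=regions_of(n,o); M[n,o]=q[0]['mask'].astype(float) if q else None; print(n,o,[(i['confidence'],i['mask'].sum(),i['extent']) for i in q[:2]])
x0=[.5603,.195,np.radians(23.7)]
for ns in(['scene','top'],['scene'],['top']):
    x,f=fit([(C[n],np.maximum(M[n,'rack'],M[n,'lid_knob'])) for n in ns],lambda x:rackp(x)+lidp(x),x0,[.004,.004,.05]);print('rack',ns,x.round(4),np.degrees(x[2]),f)
    x,f=fit([(C[n],M[n,'lid_knob']) for n in ns],lidp,x0,[.004,.004,.05]);print('lid',ns,x.round(4),np.degrees(x[2]),f)
np.save('x.npy',x0)
x,f=fit([(C[n],np.maximum(M[n,'rack'],M[n,'lid_knob'])) for n in C],lambda x:rackp(x)+lidp(x),x0,[.004,.004,.05])
ims=[]
for n,(u,v) in(('scene',(358,170)),('top',(258,220))):
    im=cv2.resize(C[n]['frame'][v-32:v+32,u-32:u+32],None,fx=6,fy=6,interpolation=2)
    for p in rackp(x)+lidp(x):
        h=cv2.convexHull(((proj(C[n],p)-[u-32,v-32]+.5)*6-.5).astype(np.float32)); cv2.polylines(im,[np.round(h).astype(int)],True,(0,255,255),1)
    ims.append(im)
cv2.imwrite('pics/ov.png',np.hstack(ims))
```

```text
scene rack [(0.57, np.int64(829), [356.7, 170.5, 45.0, 38.8]), (0.35, np.int64(302), [402.3, 201.8, 17.6, 27.5])]
scene lid [(0.54, np.int64(303), [359.8, 159.4, 22.4, 27.9])]
scene lid_knob [(0.88, np.int64(333), [360.4, 159.8, 18.6, 26.4])]
top rack [(0.89, np.int64(1244), [259.9, 219.9, 52.0, 46.8])]
top lid [(0.61, np.int64(399), [256.9, 218.3, 34.4, 17.0]), (0.42, np.int64(888), [425.5, 262.6, 38.4, 29.3])]
top lid_knob [(0.63, np.int64(358), [258.1, 219.7, 35.5, 24.7])]
rack ['scene', 'top'] [0.56   0.1971 0.4   ] 22.921077758747987 0.11145342514921855
lid ['scene', 'top'] [0.5601 0.1967 0.4173] 23.910121652552732 0.30092340121916195
rack ['scene'] [0.5594 0.1974 0.376 ] 21.545580253941086 0.06296968126457632
lid ['scene'] [0.56   0.1965 0.4418] 25.31418118231715 0.194370841429665
rack ['top'] [0.5606 0.1974 0.4104] 23.513211464098266 0.039736716252611444
lid ['top'] [0.5603 0.1965 0.4094] 23.456701875881116 0.09608938547486034
```

View pics/ov.png

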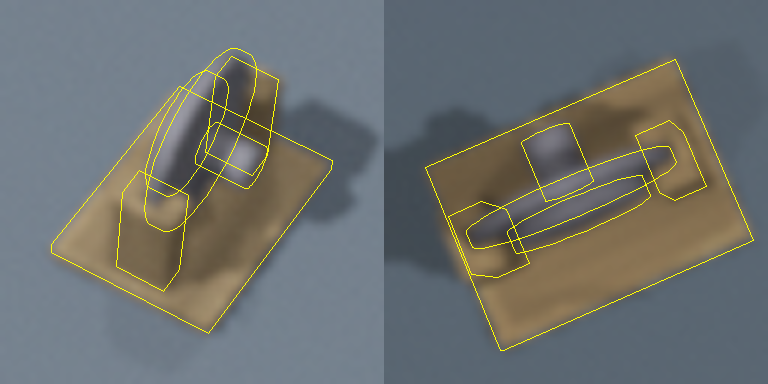

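The overlay shows the stand's outline fitting well in both views; the lid's knob at (243,158) in the left panel lies slightly past the model, so I check the offset and compute the first move.

```bash
cat >> h.py <<'E'
def delta(p,rpy,s=None):
    "shift/turn in tool axes from present measured pose to TCP p, rpy"
    s=s or get_state(); A=R.from_euler('xyz',s['eef_rot'],degrees=True); B=R.from_euler('xyz',rpy,degrees=True)
    return A.inv().apply(np.array(p)-s['eef_pos']).round(4),(A.inv()*B).as_rotvec(degrees=True).round(2)
E
python3 - <<'E'
from h import *
C={n:read_camera(n) for n in('scene','top')}
Lr=np.array([[0,0,1],[1,0,0],[0,1,0.]]); yaw=np.radians(23.3); Rz=R.from_euler('z',yaw).as_matrix()
for n in C:
    for o in('lid','lid_knob'):
        q=regions_of(n,o)
        if not q: continue
        # rendered lid silhouette, fit along rack x & y
        x,f=fit([(C[n],q[0]['mask'].astype(float))],lambda x:[(p@Lr.T+[x[0],x[1],.048])@Rz.T+[.5602,.1968,0] for p in LID],[-.003,0],[.003,.003]);print(n,o,x.round(4),round(f,3))
    # knob by brightness not used
    for off in(-.003,0): print(n,off,proj(C[n],np.array([[off+.03,0,.048],[off+.006,0,.048],[off+.003,0,.09]])@Rz.T+[.5602,.1968,0]).round(1).tolist())
print(delta([.5602,.1968,.231],[180,0,113.3]))
E
```

```text
scene lid [-0.0035  0.002 ] 0.462
scene lid_knob [-0.0021  0.0018] 0.279
scene -0.003 [[368.1, 165.5], [360.0, 161.5], [360.3, 150.2]]
scene 0 [[369.2, 166.0], [361.0, 162.0], [361.3, 150.7]]
top lid [-0.0027 -0.0004] 0.137
top lid_knob [-0.0036  0.0001] 0.174
top -0.003 [[252.4, 209.8], [256.5, 219.2], [254.1, 219.3]]
top 0 [[251.9, 208.6], [256.0, 218.0], [253.5, 218.0]]
(array([ 5.921e-01, -5.812e-01,  3.000e-04]), array([ 1.000e-02,  1.000e-02, -8.971e+01]))
```

Request:
move_arm --deltas '[{"tx": 0.03, "ty": -0.03, "rz": -4.5}, {"tx": 0.06, "ty": -0.06, "rz": -9}, {"tx": 0.09, "ty": -0.09, "rz": -14}, {"tx": 0.12, "ty": -0.12, "rz": -18}, {"tx": 0.15, "ty": -0.15, "rz": -23}, {"tx": 0.18, "ty": -0.18, "rz": -27}, {"tx": 0.21, "ty": -0.21, "rz": -32}, {"tx": 0.24, "ty": -0.24, "rz": -36}, {"tx": 0.27, "ty": -0.27, "rz": -41}, {"tx": 0.3, "ty": -0.3, "rz": -45}, {"tx": 0.33, "ty": -0.33, "rz": -50}, {"tx": 0.36, "ty": -0.36, "rz": -54}, {"tx": 0.39, "ty": -0.39, "rz": -59}, {"tx": 0.42, "ty": -0.42, "rz": -63}, {"tx": 0.45, "ty": -0.45, "rz": -68}, {"tx": 0.48, "ty": -0.48, "rz": -72}, {"tx": 0.51, "ty": -0.51, "rz": -77}, {"tx": 0.54, "ty": -0.54, "rz": -82}, {"tx": 0.57, "ty": -0.565, "rz": -86}, {"tx": 0.592, "ty": -0.581, "rz": -89.7}]' --claw 1

```text
validation failed for argument at $.de...
```

Run:
```python
from h import *
s=get_state();print(s['t'],s['joint_pos'],s['eef_pos'],s['eef_rot'],s['force'])
print(delta([.5602,.1968,.0778],[180,0,113.3]))
```

```text
2.6 [65.11123379 19.03469005 -3.70659852 83.6555492   1.2390617  77.34219748
 -5.07008521] [ 0.25018132 -0.57279233  0.2313431 ] [1.79992571e+02 2.03853049e-04 2.35945243e+01] [-0.23133435  0.1994265   0.29404914]
(array([ 0.5921, -0.5812,  0.1535]), array([ 1.000e-02,  1.000e-02, -8.971e+01]))
```

Request:
move_arm --deltas '[{"tx": 0.03, "ty": -0.03, "tz": 0, "rx": 0, "ry": 0, "rz": -4.5}, {"tx": 0.06, "ty": -0.06, "tz": 0, "rx": 0, "ry": 0, "rz": -9}]' --claw 1

```text
t: 2.8
eef_pos: [0.2809, -0.4933, 0.2309]
eef_rot: [-180.0, 0.0, 32.6]
force: [1.7, 0.9, 0.9]
opening: 0.0853
gripper_force: 0.0
```

Request:
move_arm --deltas '[{"tx": 0.034, "ty": -0.024, "tz": 0, "rx": 0, "ry": 0, "rz": -4.5}, {"tx": 0.067, "ty": -0.048, "tz": 0, "rx": 0, "ry": 0, "rz": -9}, {"tx": 0.101, "ty": -0.072, "tz": 0, "rx": 0, "ry": 0, "rz": -13.5}, {"tx": 0.135, "ty": -0.096, "tz": 0, "rx": 0, "ry": 0, "rz": -18}, {"tx": 0.169, "ty": -0.12, "tz": 0, "rx": 0, "ry": 0, "rz": -22.5}, {"tx": 0.202, "ty": -0.144, "tz": 0, "rx": 0, "ry": 0, "rz": -27}, {"tx": 0.236, "ty": -0.167, "tz": 0, "rx": 0, "ry": 0, "rz": -31.5}, {"tx": 0.27, "ty": -0.191, "tz": 0, "rx": 0, "ry": 0, "rz": -36}, {"tx": 0.304, "ty": -0.215, "tz": 0, "rx": 0, "ry": 0, "rz": -40.5}, {"tx": 0.337, "ty": -0.239, "tz": 0, "rx": 0, "ry": 0, "rz": -45}, {"tx": 0.371, "ty": -0.263, "tz": 0, "rx": 0, "ry": 0, "rz": -49.5}, {"tx": 0.405, "ty": -0.287, "tz": 0, "rx": 0, "ry": 0, "rz": -54}, {"tx": 0.438, "ty": -0.311, "tz": 0, "rx": 0, "ry": 0, "rz": -58.5}, {"tx": 0.472, "ty": -0.335, "tz": 0, "rx": 0, "ry": 0, "rz": -63}, {"tx": 0.506, "ty": -0.359, "tz": 0, "rx": 0, "ry": 0, "rz": -67.5}, {"tx": 0.54, "ty": -0.383, "tz": 0, "rx": 0, "ry": 0, "rz": -72}, {"tx": 0.573, "ty": -0.407, "tz": 0, "rx": 0, "ry": 0, "rz": -76}, {"tx": 0.607, "ty": -0.431, "tz": 0, "rx": 0, "ry": 0, "rz": -80.7}, {"tx": 0.607, "ty": -0.431, "tz": 0, "rx": 0, "ry": 0, "rz": -80.7}]'

```text
t: 4.7
eef_pos: [0.56, 0.2023, 0.2307]
eef_rot: [180.0, -0.2, 113.8]
force: [-0.9, -0.5, -0.4]
opening: 0.0855
gripper_force: 0.0
```

Run:
```python
from h import *
s=get_state();print(s['t'],s['joint_pos'],s['eef_pos'],s['eef_rot'],s['force'])
print(delta([.5602,.1968,.0778],[180,0,113.3]))
```

```text
4.7 [ 12.6928253   21.55670837 -46.92974133  86.54525344  15.65869845
  78.72710318 -11.4604796 ] [0.55996623 0.20228898 0.2307349 ] [179.98184066  -0.22548181 113.82302495] [-0.86670329 -0.4636575  -0.43342705]
(array([-0.0057, -0.0021,  0.1529]), array([ 0.02, -0.23,  0.52]))
```

Request:
move_arm --deltas '[{"tx": 0, "ty": 0, "tz": 0.02, "rx": 0, "ry": 0, "rz": 0}, {"tx": 0, "ty": 0, "tz": 0.05, "rx": 0, "ry": 0, "rz": 0}, {"tx": 0, "ty": 0, "tz": 0.08, "rx": 0, "ry": 0, "rz": 0}, {"tx": 0, "ty": 0, "tz": 0.1, "rx": 0, "ry": 0, "rz": 0}, {"tx": 0, "ty": 0, "tz": 0.1, "rx": 0, "ry": 0, "rz": 0}]'

```text
t: 5.2
eef_pos: [0.5589, 0.195, 0.1286]
eef_rot: [-179.7, -0.0, 113.3]
force: [-0.2, 0.4, 1.1]
opening: 0.0856
gripper_force: 0.0
```

Run:
```python
from h import *
s=get_state();print(s['t'],s['eef_pos'],s['eef_rot'],s['force'])
print(delta([.5602,.1968,.0778],[180,0,113.3]))
```

```text
5.2 [0.55892136 0.19497369 0.12858192] [-1.79730845e+02 -7.03119700e-03  1.13254495e+02] [-0.21900219  0.35746483  1.06449593]
(array([0.0012, 0.0021, 0.0508]), array([-0.27, -0.01, -0.05]))
```

Request:
move_arm --deltas '[{"tx": 0.001, "ty": 0.002, "tz": 0.02, "rx": 0, "ry": 0, "rz": 0}, {"tx": 0.001, "ty": 0.002, "tz": 0.04, "rx": 0, "ry": 0, "rz": 0}, {"tx": 0.001, "ty": 0.002, "tz": 0.052, "rx": 0, "ry": 0, "rz": 0}, {"tx": 0.001, "ty": 0.002, "tz": 0.052, "rx": 0, "ry": 0, "rz": 0}, {"tx": 0.001, "ty": 0.002, "tz": 0.052, "rx": 0, "ry": 0, "rz": 0}, {"tx": 0.001, "ty": 0.002, "tz": 0.052, "rx": 0, "ry": 0, "rz": 0}]'

```text
t: 5.8
eef_pos: [0.5625, 0.1983, 0.0806]
eef_rot: [179.9, 0.0, 113.3]
force: [1.0, -0.6, -0.2]
opening: 0.0855
gripper_force: 0.0
```

Run:
```python
from h import *
s=get_state();print(s['t'],s['eef_pos'],s['eef_rot'],s['force'])
print(delta([.5602,.1968,.0778],[180,0,113.3]))
c=read_camera('top');f=c['frame'];cv2.imwrite('pics/g1.png',np.hstack([cv2.resize(f[170:270,210:310],None,fx=4,fy=4,interpolation=2),cv2.resize(read_camera('scene')['frame'][110:210,310:410],None,fx=4,fy=4,interpolation=2)]))
```

```text
5.8 [0.56250724 0.19834059 0.08064368] [1.79897787e+02 1.60404289e-02 1.13287668e+02] [ 0.99407371 -0.60618343 -0.19915599]
(array([-0.0005, -0.0027,  0.0028]), array([ 0.1 ,  0.02, -0.01]))
```

View pics/g1.png

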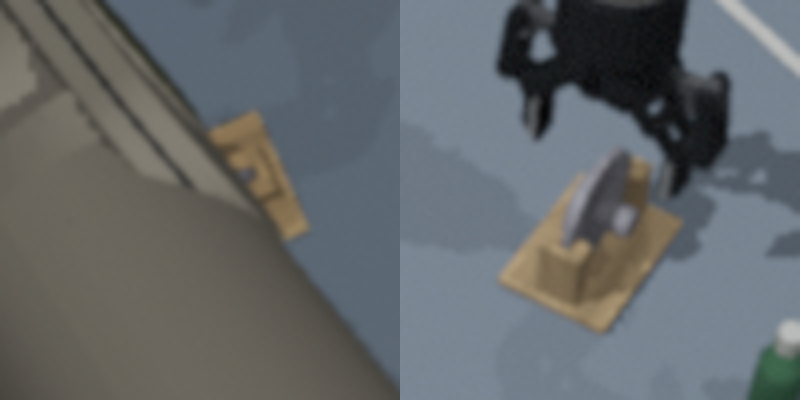

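The picture shows the fingers at (540,120) and (675,180) straddling the lid's top edge at (618,152).

Run:
```python
from h import *
for i in range(4):
    s=get_state();print(s['t'],s['eef_pos'].round(4),delta([.5602,.1968,.0778],[180,0,113.3],s)); read_camera('scene')
```

```text
5.9 [0.5623 0.1982 0.0803] (array([-0.0005, -0.0025,  0.0025]), array([ 0.08,  0.02, -0.01]))
5.95 [0.5622 0.1982 0.0801] (array([-0.0004, -0.0024,  0.0023]), array([ 0.07,  0.02, -0.01]))
6.0 [0.5621 0.1981 0.0799] (array([-0.0004, -0.0023,  0.0021]), array([ 0.05,  0.02, -0.01]))
6.05 [0.562  0.1981 0.0797] (array([-0.0004, -0.0022,  0.0019]), array([ 0.03,  0.01, -0.01]))
```

Request:
move_arm --deltas '[{"tx": 0, "ty": -0.001, "tz": 0.001, "rx": 0, "ry": 0, "rz": 0}, {"tx": 0, "ty": -0.001, "tz": 0.001, "rx": 0, "ry": 0, "rz": 0}, {"tx": 0, "ty": -0.001, "tz": 0.001, "rx": 0, "ry": 0, "rz": 0}, {"tx": 0, "ty": -0.001, "tz": 0.001, "rx": 0, "ry": 0, "rz": 0}, {"tx": 0, "ty": -0.001, "tz": 0.001, "rx": 0, "ry": 0, "rz": 0}, {"tx": 0, "ty": -0.001, "tz": 0.001, "rx": 0, "ry": 0, "rz": 0}]' --claw 0.25

```text
t: 6.7
eef_pos: [0.5609, 0.1977, 0.0783]
eef_rot: [-180.0, 0.0, 113.3]
force: [0.6, -0.0, 0.3]
opening: 0.0211
gripper_force: 0.0
```

Run:
```python
from h import *
s=get_state();print(s['t'],s['eef_pos'],s['force'],s['opening'],delta([.5602,.1968,.0778],[180,0,113.3]))
```

```text
6.7 [0.56087616 0.19767264 0.07829098] [ 0.58653809 -0.04805061  0.25748297] 0.021086274980693678 (array([-0.0005, -0.001 ,  0.0005]), array([-0.,  0., -0.]))
```

Good; close.

Request:
move_arm --deltas '[{"tx": 0, "ty": 0, "tz": 0, "rx": 0, "ry": 0, "rz": 0}, {"tx": 0, "ty": 0, "tz": 0, "rx": 0, "ry": 0, "rz": 0}, {"tx": 0, "ty": 0, "tz": 0, "rx": 0, "ry": 0, "rz": 0}, {"tx": 0, "ty": 0, "tz": 0, "rx": 0, "ry": 0, "rz": 0}, {"tx": 0, "ty": 0, "tz": 0, "rx": 0, "ry": 0, "rz": 0}]' --claw 0

```text
t: 7.2
eef_pos: [0.561, 0.1977, 0.0784]
eef_rot: [180.0, 0.0, 113.3]
force: [-0.0, -0.0, 2.3]
opening: 0.0037
gripper_force: 61.6
```

Request:
move_arm --deltas '[{"tx": 0, "ty": 0, "tz": -0.005, "rx": 0, "ry": 0, "rz": 0}, {"tx": 0, "ty": 0, "tz": -0.012, "rx": 0, "ry": 0, "rz": 0}, {"tx": 0, "ty": 0, "tz": -0.02, "rx": 0, "ry": 0, "rz": 0}, {"tx": 0, "ty": 0, "tz": -0.03, "rx": 0, "ry": 0, "rz": 0}, {"tx": 0, "ty": 0, "tz": -0.04, "rx": 0, "ry": 0, "rz": 0}, {"tx": 0, "ty": 0, "tz": -0.05, "rx": 0, "ry": 0, "rz": 0}, {"tx": 0, "ty": 0, "tz": -0.06, "rx": 0, "ry": 0, "rz": 0}, {"tx": 0, "ty": 0, "tz": -0.075, "rx": 0, "ry": 0, "rz": 0}, {"tx": 0, "ty": 0, "tz": -0.095, "rx": 0, "ry": 0, "rz": 0}, {"tx": 0, "ty": 0, "tz": -0.11, "rx": 0, "ry": 0, "rz": 0}, {"tx": 0, "ty": 0, "tz": -0.12, "rx": 0, "ry": 0, "rz": 0}]'

```text
t: 8.3
eef_pos: [0.5613, 0.1979, 0.2002]
eef_rot: [179.9, 0.0, 113.3]
force: [0.5, 0.4, -0.5]
opening: 0.0043
gripper_force: 61.2
```

Run:
```python
from h import *
s=get_state();print(s['t'],s['eef_pos'],s['force'],s['opening'],s['joint_pos'])
cv2.imwrite('pics/g2.png',cv2.resize(read_camera('scene')['frame'][70:220,280:430],None,fx=4,fy=4,interpolation=2))
```

```text
8.3 [0.56127949 0.19791402 0.20017266] [ 0.51694228  0.44533645 -0.4788645 ] 0.004335158558592787 [ 12.70036849  22.57789776 -46.34396661  89.08091199  16.71235981
  75.42193078 -12.3579989 ]
```

View pics/g2.png

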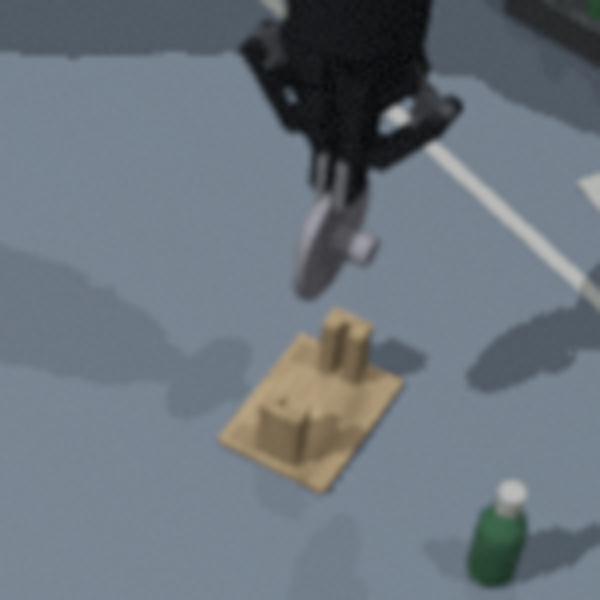

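The picture shows the lid gripped by its edge at (335,245), upright and clear of the stand. Carry it to the free area on the right.

Request:
move_arm --deltas '[{"tx": -0.01, "ty": -0.009, "tz": -0.01, "rx": 0, "ry": 0, "rz": 0}, {"tx": -0.026, "ty": -0.023, "tz": -0.02, "rx": 0, "ry": 0, "rz": 0}, {"tx": -0.052, "ty": -0.046, "tz": -0.04, "rx": 0, "ry": 0, "rz": 0}, {"tx": -0.08, "ty": -0.072, "tz": -0.05, "rx": 0, "ry": 0, "rz": -1}, {"tx": -0.11, "ty": -0.098, "tz": -0.06, "rx": 0, "ry": 0, "rz": -2}, {"tx": -0.14, "ty": -0.125, "tz": -0.07, "rx": 0, "ry": 0, "rz": -3}, {"tx": -0.17, "ty": -0.152, "tz": -0.08, "rx": 0, "ry": 0, "rz": -4}, {"tx": -0.2, "ty": -0.179, "tz": -0.08, "rx": 0, "ry": 0, "rz": -5}, {"tx": -0.23, "ty": -0.206, "tz": -0.08, "rx": 0, "ry": 0, "rz": -6}, {"tx": -0.26, "ty": -0.232, "tz": -0.08, "rx": 0, "ry": 0, "rz": -7}, {"tx": -0.29, "ty": -0.259, "tz": -0.08, "rx": 0, "ry": 0, "rz": -8}, {"tx": -0.32, "ty": -0.286, "tz": -0.08, "rx": 0, "ry": 0, "rz": -9}, {"tx": -0.35, "ty": -0.313, "tz": -0.08, "rx": 0, "ry": 0, "rz": -10}, {"tx": -0.38, "ty": -0.34, "tz": -0.08, "rx": 0, "ry": 0, "rz": -11}, {"tx": -0.41, "ty": -0.366, "tz": -0.08, "rx": 0, "ry": 0, "rz": -12}, {"tx": -0.44, "ty": -0.393, "tz": -0.08, "rx": 0, "ry": 0, "rz": -12}, {"tx": -0.47, "ty": -0.42, "tz": -0.08, "rx": 0, "ry": 0, "rz": -12}, {"tx": -0.495, "ty": -0.442, "tz": -0.08, "rx": 0, "ry": 0, "rz": -12}, {"tx": -0.51, "ty": -0.456, "tz": -0.08, "rx": 0, "ry": 0, "rz": -12}, {"tx": -0.517, "ty": -0.462, "tz": -0.08, "rx": 0, "ry": 0, "rz": -12}]'

```text
t: 10.35
eef_pos: [0.3394, -0.4613, 0.2778]
eef_rot: [-180.0, -0.1, 125.1]
force: [-0.0, 0.4, -1.1]
opening: 0.004
gripper_force: 61.2
```

Run:
```python
from h import *
s=get_state();print(s['t'],s['eef_pos'],s['eef_rot'],s['force'],s['opening'],s['joint_pos'])
```

```text
10.35 [ 0.33938113 -0.46131299  0.27784078] [-1.79999535e+02 -5.74968040e-02  1.25144574e+02] [-0.02024052  0.40452032 -1.07064294] 0.0040396087087689134 [ 64.36867316  12.30556697 -17.97076594  86.98116332   3.8057701
  81.37248453  81.35417381]
```

Request:
move_arm --deltas '[{"tx": 0, "ty": 0, "tz": 0, "rx": -2, "ry": 0, "rz": 0}, {"tx": 0, "ty": 0, "tz": 0, "rx": -5, "ry": 0, "rz": 0}, {"tx": 0, "ty": 0, "tz": 0, "rx": -9, "ry": 0, "rz": 0}, {"tx": 0, "ty": 0, "tz": 0, "rx": -13, "ry": 0, "rz": 0}, {"tx": 0, "ty": 0, "tz": 0, "rx": -17, "ry": 0, "rz": 0}, {"tx": 0, "ty": 0, "tz": 0, "rx": -22, "ry": 0, "rz": 0}, {"tx": 0, "ty": 0, "tz": 0, "rx": -27, "ry": 0, "rz": 0}, {"tx": 0, "ty": 0, "tz": 0, "rx": -32, "ry": 0, "rz": 0}, {"tx": 0, "ty": 0, "tz": 0, "rx": -37, "ry": 0, "rz": 0}, {"tx": 0, "ty": 0, "tz": 0, "rx": -42, "ry": 0, "rz": 0}, {"tx": 0, "ty": 0, "tz": 0, "rx": -47, "ry": 0, "rz": 0}, {"tx": 0, "ty": 0, "tz": 0, "rx": -52, "ry": 0, "rz": 0}, {"tx": 0, "ty": 0, "tz": 0, "rx": -56, "ry": 0, "rz": 0}, {"tx": 0, "ty": 0, "tz": 0, "rx": -60, "ry": 0, "rz": 0}, {"tx": 0, "ty": 0, "tz": 0, "rx": -64, "ry": 0, "rz": 0}, {"tx": 0, "ty": 0, "tz": 0, "rx": -67, "ry": 0, "rz": 0}, {"tx": 0, "ty": 0, "tz": 0, "rx": -70, "ry": 0, "rz": 0}, {"tx": 0, "ty": 0, "tz": 0, "rx": -70, "ry": 0, "rz": 0}]'

```text
t: 12.15
eef_pos: [0.3407, -0.4595, 0.2771]
eef_rot: [109.8, -0.1, 125.3]
force: [0.5, 0.3, -1.2]
opening: 0.004
gripper_force: 61.3
```

Run:
```python
from h import *
s=get_state();print(s['t'],s['eef_pos'],s['eef_rot'],s['force'],s['opening'],s['joint_pos']);A=R.from_euler('xyz',s['eef_rot'],degrees=True).as_matrix();print(A.round(3))
print(A.T@[0,0,-.1])
a=read_camera('scene')['frame'];b=read_camera('top')['frame']
cv2.imwrite('pics/g3.png',np.vstack([a[60:300,0:400],b[160:400,240:640]]))
```

```text
12.15 [ 0.34074427 -0.45952932  0.27713543] [109.84248023  -0.14445044 125.28568828] [ 0.52147223  0.32761075 -1.17366371] 0.004029133103703668 [ 93.3398862   32.05052333 -18.96276638  89.25186971 -53.11190798
  94.01689144 123.10092452]
[[-0.578  0.278  0.767]
 [ 0.816  0.194  0.544]
 [ 0.003  0.941 -0.339]]
[-0.00025211 -0.09406264  0.03394343]
```

View pics/g3.png

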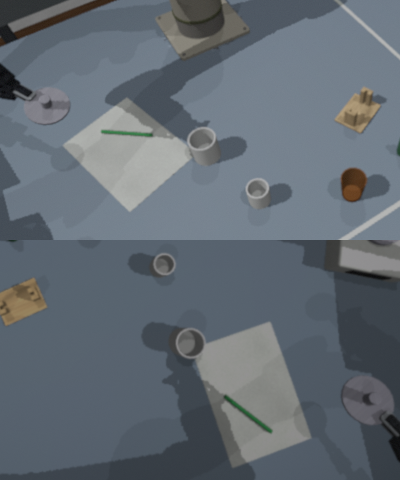

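The picture shows the lid knob up in hand (lid at (47,105) in the upper panel, (368,400) in the lower) and a flat paper with a pen at lower-panel (225,397)–(270,431), which I will avoid.

Run:
```python
from h import *
c=read_camera('top')
for p in [(465,317),(510,351),(435,292),(510,242),(550,357),(473,385)]: print(p,ray(c,p,0.0).round(3))
c['tvec']; print(proj(c,[[.365,-.442,0.01],[.365,-.442,.26]]))
```

```text
(465, 317) [ 0.323 -0.296  0.   ]
(510, 351) [ 0.239 -0.403  0.   ]
(435, 292) [ 0.384 -0.225  0.   ]
(510, 242) [ 0.501 -0.419  0.   ]
(550, 357) [ 0.221 -0.503  0.   ]
(473, 385) [ 0.163 -0.309  0.   ]
[[524.87656764 298.20540779]
 [602.6798118  318.30846875]]
```

Request:
move_arm --deltas '[{"tx": -0.004, "ty": -0.01, "tz": 0.002, "rx": 0, "ry": 0, "rz": 0}, {"tx": -0.013, "ty": -0.033, "tz": 0.0075, "rx": 0, "ry": 0, "rz": 0}, {"tx": -0.022, "ty": -0.055, "tz": 0.0125, "rx": 0, "ry": 0, "rz": 0}, {"tx": -0.033, "ty": -0.084, "tz": 0.019, "rx": 0, "ry": 0, "rz": 0}, {"tx": -0.044, "ty": -0.112, "tz": 0.025, "rx": 0, "ry": 0, "rz": 0}, {"tx": -0.055, "ty": -0.14, "tz": 0.031, "rx": 0, "ry": 0, "rz": 0}, {"tx": -0.062, "ty": -0.158, "tz": 0.035, "rx": 0, "ry": 0, "rz": 0}, {"tx": -0.066, "ty": -0.1675, "tz": 0.0375, "rx": 0, "ry": 0, "rz": 0}, {"tx": -0.066, "ty": -0.1675, "tz": 0.0375, "rx": 0, "ry": 0, "rz": 0}, {"tx": -0.066, "ty": -0.1675, "tz": 0.0375, "rx": 0, "ry": 0, "rz": 0}]'

```text
t: 13.3
eef_pos: [0.3614, -0.5266, 0.109]
eef_rot: [110.0, 0.1, 125.3]
force: [-0.1, -0.3, 0.1]
opening: 0.0042
gripper_force: 61.3
```

Run:
```python
from h import *
s=get_state();print(s['t'],s['eef_pos'],s['eef_rot'],s['force'],s['opening'],s['joint_pos'])
```

```text
13.3 [ 0.36140824 -0.52661479  0.10896254] [1.10007724e+02 6.40974012e-02 1.25312976e+02] [-0.09605263 -0.27061842  0.10019304] 0.004184142238711808 [ 89.59830455  51.59887634 -16.62907412  79.28741596 -49.27559586
  87.8758075  130.55549422]
```

Request:
move_arm --deltas '[{"tx": 0, "ty": -0.014, "tz": 0.005, "rx": 0, "ry": 0, "rz": 0}, {"tx": 0, "ty": -0.032, "tz": 0.012, "rx": 0, "ry": 0, "rz": 0}, {"tx": 0, "ty": -0.047, "tz": 0.017, "rx": 0, "ry": 0, "rz": 0}, {"tx": 0, "ty": -0.057, "tz": 0.021, "rx": 0, "ry": 0, "rz": 0}, {"tx": 0, "ty": -0.062, "tz": 0.0225, "rx": 0, "ry": 0, "rz": 0}, {"tx": 0, "ty": -0.062, "tz": 0.0225, "rx": 0, "ry": 0, "rz": 0}, {"tx": 0, "ty": -0.062, "tz": 0.0225, "rx": 0, "ry": 0, "rz": 0}, {"tx": 0, "ty": -0.062, "tz": 0.0225, "rx": 0, "ry": 0, "rz": 0}]'

```text
t: 14.1
eef_pos: [0.3612, -0.527, 0.0429]
eef_rot: [110.0, 0.1, 125.3]
force: [0.4, 0.5, -0.8]
opening: 0.0042
gripper_force: 61.3
```

Run:
```python
from h import *
s=get_state();print(s['t'],s['eef_pos'],s['eef_rot'],s['force'],s['opening'],s['joint_pos'])
c=read_camera('scene');u,v=proj(c,[s['eef_pos']])[0].astype(int);print(u,v)
v=max(v,60);u=max(u,60)
cv2.imwrite('pics/g4.png',cv2.resize(c['frame'][v-60:v+60,u-60:u+60],None,fx=5,fy=5,interpolation=2))
```

```text
14.1 [ 0.3612294  -0.52696653  0.04290347] [1.10016205e+02 7.01654947e-02 1.25288482e+02] [ 0.39791475  0.50463332 -0.79023303] 0.004225786908088955 [ 89.12785578  57.36806379 -15.94580711  78.15053316 -48.36526783
  85.36844119 134.37809032]
60 240
```

View pics/g4.png

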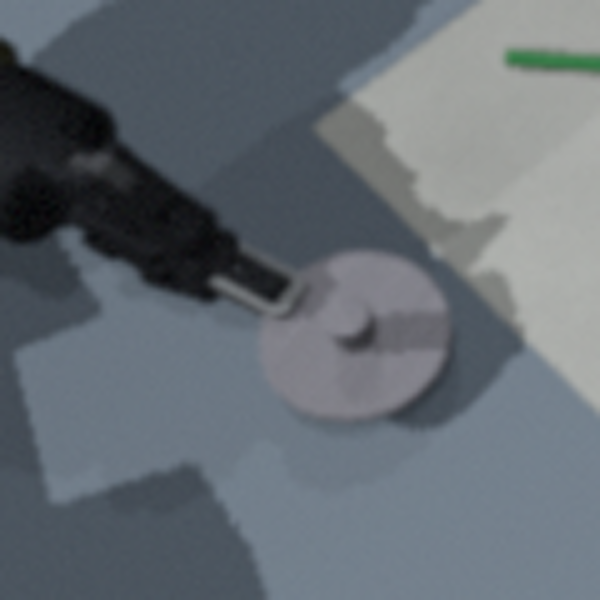

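The picture shows the lid at (355,335), knob up and near the bench, clear of the paper and pen. Creep down to touch.

Request:
move_arm --deltas '[{"tx": 0, "ty": -0.003, "tz": 0.001, "rx": 0, "ry": 0, "rz": 0}, {"tx": 0, "ty": -0.0055, "tz": 0.002, "rx": 0, "ry": 0, "rz": 0}, {"tx": 0, "ty": -0.0085, "tz": 0.003, "rx": 0, "ry": 0, "rz": 0}, {"tx": 0, "ty": -0.01, "tz": 0.0036, "rx": 0, "ry": 0, "rz": 0}, {"tx": 0, "ty": -0.01, "tz": 0.0036, "rx": 0, "ry": 0, "rz": 0}, {"tx": 0, "ty": -0.01, "tz": 0.0036, "rx": 0, "ry": 0, "rz": 0}]'

```text
t: 14.75
eef_pos: [0.3611, -0.5266, 0.0315]
eef_rot: [110.0, 0.0, 125.3]
force: [0.4, -0.7, -0.9]
opening: 0.0037
gripper_force: 61.3
```

Request:
move_arm --deltas '[{"tx": 0, "ty": -0.001, "tz": 0.0004, "rx": 0, "ry": 0, "rz": 0}, {"tx": 0, "ty": -0.002, "tz": 0.0007, "rx": 0, "ry": 0, "rz": 0}, {"tx": 0, "ty": -0.002, "tz": 0.0007, "rx": 0, "ry": 0, "rz": 0}, {"tx": 0, "ty": -0.002, "tz": 0.0007, "rx": 0, "ry": 0, "rz": 0}]'

```text
t: 15.15
eef_pos: [0.3611, -0.5266, 0.0295]
eef_rot: [110.0, 0.0, 125.3]
force: [-0.7, -0.1, -0.6]
opening: 0.0042
gripper_force: 61.4
```

Request:
move_arm --deltas '[{"tx": 0, "ty": -0.001, "tz": 0.0004, "rx": 0, "ry": 0, "rz": 0}, {"tx": 0, "ty": -0.002, "tz": 0.0007, "rx": 0, "ry": 0, "rz": 0}, {"tx": 0, "ty": -0.003, "tz": 0.001, "rx": 0, "ry": 0, "rz": 0}, {"tx": 0, "ty": -0.003, "tz": 0.001, "rx": 0, "ry": 0, "rz": 0}, {"tx": 0, "ty": -0.003, "tz": 0.001, "rx": 0, "ry": 0, "rz": 0}]'

```text
t: 15.65
eef_pos: [0.3611, -0.5266, 0.0293]
eef_rot: [109.8, 0.1, 125.4]
force: [-7.7, 5.9, 19.2]
opening: 0.0038
gripper_force: 61.4
```

Contact. Relieve, then open in small steps so the lid settles on the lower finger.

Request:
move_arm --deltas '[{"tx": 0, "ty": 0.001, "tz": -0.0004, "rx": 0, "ry": 0, "rz": 0}, {"tx": 0, "ty": 0.002, "tz": -0.0007, "rx": 0, "ry": 0, "rz": 0}, {"tx": 0, "ty": 0.002, "tz": -0.0007, "rx": 0, "ry": 0, "rz": 0}]'

```text
t: 15.95
eef_pos: [0.3612, -0.5267, 0.0294]
eef_rot: [110.0, 0.1, 125.3]
force: [-2.2, 2.0, 7.2]
opening: 0.0043
gripper_force: 61.4
```

Request:
move_arm --deltas '[{"tx": 0, "ty": 0, "tz": 0, "rx": 0, "ry": 0, "rz": 0}, {"tx": 0, "ty": 0, "tz": 0, "rx": 0, "ry": 0, "rz": 0}, {"tx": 0, "ty": 0, "tz": 0, "rx": 0, "ry": 0, "rz": 0}]' --claw 0.12

```text
t: 16.25
eef_pos: [0.3613, -0.5275, 0.0297]
eef_rot: [110.0, 0.1, 125.3]
force: [-2.2, -0.6, 8.4]
opening: 0.0099
gripper_force: 0.2
```

Request:
move_arm --deltas '[{"tx": 0, "ty": 0, "tz": 0, "rx": 0, "ry": 0, "rz": 0}, {"tx": 0, "ty": 0, "tz": 0, "rx": 0, "ry": 0, "rz": 0}, {"tx": 0, "ty": 0, "tz": 0, "rx": 0, "ry": 0, "rz": 0}]' --claw 0.18

```text
t: 16.55
eef_pos: [0.3613, -0.5277, 0.0301]
eef_rot: [110.0, 0.2, 125.3]
force: [-2.7, -0.0, 10.6]
opening: 0.0151
gripper_force: 0.2
```

Request:
move_arm --deltas '[{"tx": 0, "ty": 0, "tz": 0, "rx": 0, "ry": 0, "rz": 0}, {"tx": 0, "ty": 0, "tz": 0, "rx": 0, "ry": 0, "rz": 0}, {"tx": 0, "ty": 0, "tz": 0, "rx": 0, "ry": 0, "rz": 0}]' --claw 0.24

```text
t: 16.85
eef_pos: [0.3612, -0.528, 0.0303]
eef_rot: [110.0, 0.2, 125.2]
force: [-2.5, -1.7, 11.8]
opening: 0.0205
gripper_force: 0.2
```

Run:
```python
from h import *
c=read_camera('scene')
cv2.imwrite('pics/g5.png',cv2.resize(c['frame'][195:300,10:130],None,fx=5,fy=5,interpolation=2))
```

```text
(no output)
```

View pics/g5.png

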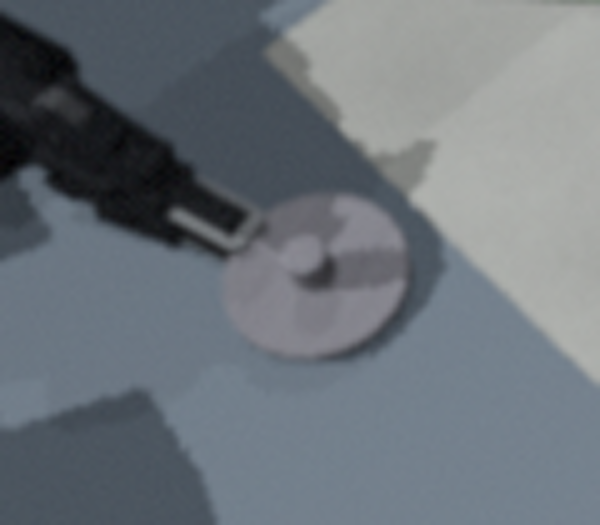

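The picture shows the lid at (315,275) released, nearly flat, its near edge still on the lower finger. Ease up 2 mm and withdraw.

Request:
move_arm --deltas '[{"tx": 0, "ty": 0.0015, "tz": -0.0005, "rx": 0, "ry": 0, "rz": 0}, {"tx": 0, "ty": 0.001, "tz": -0.004, "rx": 0, "ry": 0, "rz": 0}, {"tx": 0, "ty": -0.0005, "tz": -0.008, "rx": 0, "ry": 0, "rz": 0}, {"tx": 0, "ty": -0.002, "tz": -0.012, "rx": 0, "ry": 0, "rz": 0}, {"tx": 0, "ty": -0.0035, "tz": -0.016, "rx": 0, "ry": 0, "rz": 0}, {"tx": 0, "ty": -0.005, "tz": -0.02, "rx": 0, "ry": 0, "rz": 0}, {"tx": 0, "ty": -0.005, "tz": -0.025, "rx": 0, "ry": 0, "rz": 0}, {"tx": 0, "ty": -0.005, "tz": -0.035, "rx": 0, "ry": 0, "rz": 0}, {"tx": 0, "ty": -0.005, "tz": -0.05, "rx": 0, "ry": 0, "rz": 0}, {"tx": 0, "ty": -0.005, "tz": -0.08, "rx": 0, "ry": 0, "rz": 0}, {"tx": 0, "ty": -0.005, "tz": -0.11, "rx": 0, "ry": 0, "rz": 0}]'

```text
t: 18.0
eef_pos: [0.2736, -0.5882, 0.0619]
eef_rot: [110.0, -0.0, 125.3]
force: [-0.3, -1.1, 0.1]
opening: 0.0205
gripper_force: 0.0
```

```bash
cat >> h.py <<'E'
def lidfit(z=.008,x0=(.385,-.507),cams=('scene','top'),name='lid'):
    C={};it=[]
    for n in cams:
        c=read_camera(n)
        for q in regions_of(n,name)[:3]:
            u,v=q['extent'][:2]; p=ray(c,(u,v),z+.008)[:2]
            if np.hypot(*(p-np.array(x0)))<.05: it.append((n,c,q['mask'].astype(float)));break
    mod=lambda x:[p+np.r_[x,z] for p in LID]
    for n,c,m in it: print(n,*[np.round(a,4) for a in fit([(c,m)],mod,x0,[.01,.01])])
    return fit([(c,m) for n,c,m in it],mod,x0,[.01,.01])
E
python3 - <<'E'
from h import *
s=get_state();print(s['t'],s['eef_pos'],s['eef_rot'],s['force'])
print(lidfit())
E
```

```text
18.0 [ 0.27362403 -0.58818719  0.06193603] [ 1.10031726e+02 -9.40336372e-03  1.25301772e+02] [-0.30103735 -1.11698024  0.11818775]
scene [ 0.3792 -0.5167] 0.1263
top [ 0.3796 -0.5143] 0.0755
(array([ 0.37956974, -0.51494938]), np.float64(0.20905265137415147))
```

Run:
```python
from h import *
print(delta([.30,-.57,.18],[110,0,125.3]),delta([.3795,-.515,.18],[180,0,125.3]))
```

```text
(array([-1.000e-04,  1.224e-01, -1.080e-02]), array([-0.07,  0.11, -0.01])) (array([-0.001 ,  0.1555,  0.08  ]), array([69.93,  0.09, -0.07]))
```

Request:
move_arm --deltas '[{"tx": 0, "ty": 0.03, "tz": -0.005, "rx": 0, "ry": 0, "rz": 0}, {"tx": 0, "ty": 0.06, "tz": -0.01, "rx": 5, "ry": 0, "rz": 0}, {"tx": 0, "ty": 0.09, "tz": -0.01, "rx": 11, "ry": 0, "rz": 0}, {"tx": 0, "ty": 0.122, "tz": -0.01, "rx": 17, "ry": 0, "rz": 0}, {"tx": 0, "ty": 0.128, "tz": 0.005, "rx": 23, "ry": 0, "rz": 0}, {"tx": 0, "ty": 0.134, "tz": 0.02, "rx": 29, "ry": 0, "rz": 0}, {"tx": 0, "ty": 0.14, "tz": 0.035, "rx": 35, "ry": 0, "rz": 0}, {"tx": 0, "ty": 0.145, "tz": 0.05, "rx": 41, "ry": 0, "rz": 0}, {"tx": 0, "ty": 0.15, "tz": 0.065, "rx": 47, "ry": 0, "rz": 0}, {"tx": -0.001, "ty": 0.1555, "tz": 0.08, "rx": 53, "ry": 0, "rz": 0}, {"tx": -0.001, "ty": 0.1555, "tz": 0.08, "rx": 59, "ry": 0, "rz": 0}, {"tx": -0.001, "ty": 0.1555, "tz": 0.08, "rx": 65, "ry": 0, "rz": 0}, {"tx": -0.001, "ty": 0.1555, "tz": 0.08, "rx": 70, "ry": 0, "rz": 0}, {"tx": -0.001, "ty": 0.1555, "tz": 0.08, "rx": 70, "ry": 0, "rz": 0}, {"tx": -0.001, "ty": 0.1555, "tz": 0.08, "rx": 70, "ry": 0, "rz": 0}]' --claw 0.6

```text
t: 19.7
eef_pos: [0.381, -0.5131, 0.1796]
eef_rot: [179.9, -0.1, 125.4]
force: [-0.4, -0.6, 0.5]
opening: 0.0512
gripper_force: 0.0
```

Run:
```python
from h import *
s=get_state();print(s['t'],s['eef_pos'],s['eef_rot'],s['force'],s['opening'],s['joint_pos'])
print(delta([.3795,-.515,.05],[180,0,90]))
print(lidfit())
```

```text
19.7 [ 0.38098604 -0.51310193  0.17964401] [ 1.79879506e+02 -5.60674544e-02  1.25389133e+02] [-0.43905114 -0.55296257  0.49287999] 0.05115544372908951 [52.54193428 22.58024244 -4.13659163 85.18193109  1.53386869 72.3401243
 83.64395964]
(array([-0.0008, -0.0026,  0.1296]), array([ 0.1 , -0.09, 35.39]))
scene [ 0.3807 -0.5157] 0.0425
top [ 0.3802 -0.5148] 0.0687
(array([ 0.38068854, -0.51541837]), np.float64(0.11571089286051772))
```

Request:
move_arm --deltas '[{"tx": -0.001, "ty": 0.0005, "tz": 0.02, "rx": 0, "ry": 0, "rz": 7}, {"tx": -0.001, "ty": 0.0005, "tz": 0.045, "rx": 0, "ry": 0, "rz": 14}, {"tx": -0.001, "ty": 0.0005, "tz": 0.07, "rx": 0, "ry": 0, "rz": 21}, {"tx": -0.001, "ty": 0.0005, "tz": 0.095, "rx": 0, "ry": 0, "rz": 28}, {"tx": -0.001, "ty": 0.0005, "tz": 0.115, "rx": 0, "ry": 0, "rz": 35}, {"tx": -0.001, "ty": 0.0005, "tz": 0.13, "rx": 0, "ry": 0, "rz": 35}, {"tx": -0.001, "ty": 0.0005, "tz": 0.13, "rx": 0, "ry": 0, "rz": 35}, {"tx": -0.001, "ty": 0.0005, "tz": 0.13, "rx": 0, "ry": 0, "rz": 35}, {"tx": -0.001, "ty": 0.0005, "tz": 0.13, "rx": 0, "ry": 0, "rz": 35}, {"tx": -0.001, "ty": 0.0005, "tz": 0.13, "rx": 0, "ry": 0, "rz": 35}]'

```text
t: 20.9
eef_pos: [0.382, -0.5151, 0.0513]
eef_rot: [179.9, 0.1, 90.3]
force: [-0.0, -0.3, 0.3]
opening: 0.0512
gripper_force: 0.0
```

Run:
```python
from h import *
s=get_state();print(s['t'],s['eef_pos'],s['eef_rot'],s['force'],s['opening'],s['joint_pos'])
print(delta([.3806,-.5154,.0175],[180,0,90]))
```

```text
20.9 [ 0.38195507 -0.51514761  0.05126663] [1.79922227e+02 7.93333820e-02 9.03380282e+01] [-0.02201444 -0.31086373  0.34075217] 0.05116768063852139 [48.29880549 29.40411728  1.39417673 91.95162656 -0.81209279 58.54327942
 50.27400541]
(array([-0.0002, -0.0014,  0.0338]), array([0.08, 0.08, 0.34]))
```

Request:
move_arm --deltas '[{"tx": 0, "ty": -0.001, "tz": 0.012, "rx": 0, "ry": 0, "rz": 0}, {"tx": 0, "ty": -0.001, "tz": 0.024, "rx": 0, "ry": 0, "rz": 0}, {"tx": 0, "ty": -0.001, "tz": 0.031, "rx": 0, "ry": 0, "rz": 0}, {"tx": 0, "ty": -0.001, "tz": 0.031, "rx": 0, "ry": 0, "rz": 0}, {"tx": 0, "ty": -0.001, "tz": 0.031, "rx": 0, "ry": 0, "rz": 0}, {"tx": 0, "ty": -0.001, "tz": 0.031, "rx": 0, "ry": 0, "rz": 0}, {"tx": 0, "ty": -0.001, "tz": 0.031, "rx": 0, "ry": 0, "rz": 0}, {"tx": 0, "ty": -0.001, "tz": 0.031, "rx": 0, "ry": 0, "rz": 0}]'

```text
t: 21.7
eef_pos: [0.3807, -0.5147, 0.0194]
eef_rot: [180.0, 0.0, 90.3]
force: [0.3, 0.6, -0.1]
opening: 0.0514
gripper_force: 0.0
```

Run:
```python
from h import *
s=get_state();print(s['t'],s['eef_pos'],s['eef_rot'],s['force'],s['opening'])
print(delta([.3806,-.5154,.0175],[180,0,90]))
```

```text
21.7 [ 0.38072261 -0.51470469  0.01943525] [1.79975172e+02 2.97477217e-02 9.02951128e+01] [ 0.32203162  0.60880116 -0.0774047 ] 0.05143737542596067
(array([-0.0007, -0.0001,  0.0019]), array([0.02, 0.03, 0.3 ]))
```

Request:
move_arm --deltas '[{"tx": 0, "ty": 0, "tz": 0, "rx": 0, "ry": 0, "rz": 0}, {"tx": 0, "ty": 0, "tz": 0, "rx": 0, "ry": 0, "rz": 0}, {"tx": 0, "ty": 0, "tz": 0, "rx": 0, "ry": 0, "rz": 0}, {"tx": 0, "ty": 0, "tz": 0, "rx": 0, "ry": 0, "rz": 0}]' --claw 0.3

```text
t: 22.1
eef_pos: [0.3806, -0.5145, 0.0191]
eef_rot: [180.0, 0.0, 90.3]
force: [-0.3, 0.3, -0.3]
opening: 0.0255
gripper_force: 0.0
```

Request:
move_arm --deltas '[{"tx": 0, "ty": 0, "tz": 0, "rx": 0, "ry": 0, "rz": 0}, {"tx": 0, "ty": 0, "tz": 0, "rx": 0, "ry": 0, "rz": 0}, {"tx": 0, "ty": 0, "tz": 0, "rx": 0, "ry": 0, "rz": 0}, {"tx": 0, "ty": 0, "tz": 0, "rx": 0, "ry": 0, "rz": 0}, {"tx": 0, "ty": 0, "tz": 0, "rx": 0, "ry": 0, "rz": 0}]' --claw 0

```text
t: 22.6
eef_pos: [0.3807, -0.5147, 0.0193]
eef_rot: [180.0, 0.0, 90.3]
force: [-0.4, 1.0, 4.5]
opening: 0.0172
gripper_force: 58.7
```

Request:
move_arm --deltas '[{"tx": 0, "ty": 0, "tz": -0.008, "rx": 0, "ry": 0, "rz": 0}, {"tx": 0, "ty": 0, "tz": -0.025, "rx": 0, "ry": 0, "rz": 0}, {"tx": 0, "ty": 0, "tz": -0.05, "rx": 0, "ry": 0, "rz": 0}, {"tx": 0, "ty": 0, "tz": -0.08, "rx": 0, "ry": 0, "rz": 0}, {"tx": 0, "ty": 0, "tz": -0.11, "rx": 0, "ry": 0, "rz": 0}, {"tx": 0, "ty": 0, "tz": -0.13, "rx": 0, "ry": 0, "rz": 0}, {"tx": 0, "ty": 0, "tz": -0.14, "rx": 0, "ry": 0, "rz": 0}, {"tx": 0, "ty": 0, "tz": -0.14, "rx": 0, "ry": 0, "rz": 0}, {"tx": 0, "ty": 0, "tz": -0.14, "rx": 0, "ry": 0, "rz": 0}]'

```text
t: 23.5
eef_pos: [0.3803, -0.5141, 0.1583]
eef_rot: [-180.0, -0.0, 90.3]
force: [0.2, -0.3, -1.4]
opening: 0.0178
gripper_force: 58.6
```

Run:
```python
from h import *
s=get_state();print(s['t'],s['eef_pos'],s['eef_rot'],s['force'],s['opening'])
print(delta([.4584,-.196,.16],[180,0,90]))
dz=s['eef_pos'][2]-.0194
print(lidfit(.008+dz,(.3806,-.515)))
```

```text
23.5 [ 0.38027271 -0.51410024  0.15828647] [-1.79960478e+02 -4.74107585e-02  9.02977793e+01] [ 0.20883157 -0.27103466 -1.35879302] 0.01779884985821479
(array([ 0.3177,  0.0798, -0.0015]), array([-0.04, -0.05,  0.3 ]))
scene [ 0.3805 -0.5155] 0.4474
top [ 0.3811 -0.5125] 0.3213
(array([ 0.38097575, -0.51394069]), np.float64(0.7886438216444978))
```

Request:
move_arm --deltas '[{"tx": 0.01, "ty": 0.002, "tz": 0, "rx": 0, "ry": 0, "rz": 0}, {"tx": 0.03, "ty": 0.007, "tz": 0, "rx": 0, "ry": 0, "rz": 0}, {"tx": 0.06, "ty": 0.015, "tz": 0, "rx": 0, "ry": 0, "rz": 0}, {"tx": 0.09, "ty": 0.022, "tz": 0, "rx": 0, "ry": 0, "rz": 0}, {"tx": 0.12, "ty": 0.029, "tz": 0, "rx": 0, "ry": 0, "rz": 0}, {"tx": 0.15, "ty": 0.037, "tz": 0, "rx": 0, "ry": 0, "rz": 0}, {"tx": 0.18, "ty": 0.044, "tz": 0, "rx": 0, "ry": 0, "rz": 0}, {"tx": 0.21, "ty": 0.051, "tz": 0, "rx": 0, "ry": 0, "rz": 0}, {"tx": 0.24, "ty": 0.059, "tz": 0, "rx": 0, "ry": 0, "rz": 0}, {"tx": 0.27, "ty": 0.066, "tz": 0, "rx": 0, "ry": 0, "rz": 0}, {"tx": 0.295, "ty": 0.072, "tz": 0, "rx": 0, "ry": 0, "rz": 0}, {"tx": 0.31, "ty": 0.076, "tz": 0, "rx": 0, "ry": 0, "rz": 0}, {"tx": 0.319, "ty": 0.0785, "tz": 0, "rx": 0, "ry": 0, "rz": 0}, {"tx": 0.319, "ty": 0.0785, "tz": 0, "rx": 0, "ry": 0, "rz": 0}, {"tx": 0.319, "ty": 0.0785, "tz": 0, "rx": 0, "ry": 0, "rz": 0}, {"tx": 0.319, "ty": 0.0785, "tz": 0, "rx": 0, "ry": 0, "rz": 0}, {"tx": 0.319, "ty": 0.0785, "tz": 0, "rx": 0, "ry": 0, "rz": 0}]'

```text
t: 25.4
eef_pos: [0.4571, -0.196, 0.1589]
eef_rot: [-180.0, 0.0, 90.2]
force: [0.3, 0.7, -1.3]
opening: 0.0178
gripper_force: 58.6
```

Run:
```python
from h import *
s=get_state();print(s['t'],s['eef_pos'],s['eef_rot'],s['force'],s['opening'])
print(delta([.458,-.1953,.1],[180,0,90]))
zo=s['eef_pos'][2]-.0113
ims=[]
for n in('scene','top'):
    c=read_camera(n);f=c['frame'].copy();u,v=proj(c,[[.458,-.196,.1]])[0].astype(int)
    im=cv2.resize(f[v-40:v+40,u-40:u+40],None,fx=5,fy=5,interpolation=2)
    lid0=np.array([.458,-.1962,zo])
    for p,col in [(circ(.042,0)+lid0,(0,0,255)),(circ(.042,.006)+lid0,(0,0,255)),(circ(.034,.07)+[.4584,-.196,0],(0,255,0)),(circ(.034,0)+[.4584,-.196,0],(0,255,0))]:
        cv2.polylines(im,[np.round((proj(c,p)-[u-40,v-40]+.5)*5-.5).astype(int)],True,col,1)
    ims.append(im)
cv2.imwrite('pics/g6.png',np.hstack(ims))
```

```text
25.4 [ 0.45711608 -0.19597177  0.1589233 ] [-1.79990168e+02  9.28654450e-03  9.02115846e+01] [ 0.33563172  0.7222996  -1.25833369] 0.017768611308995416
(array([0.0007, 0.0009, 0.0589]), array([-0.01,  0.01,  0.21]))
```

View pics/g6.png

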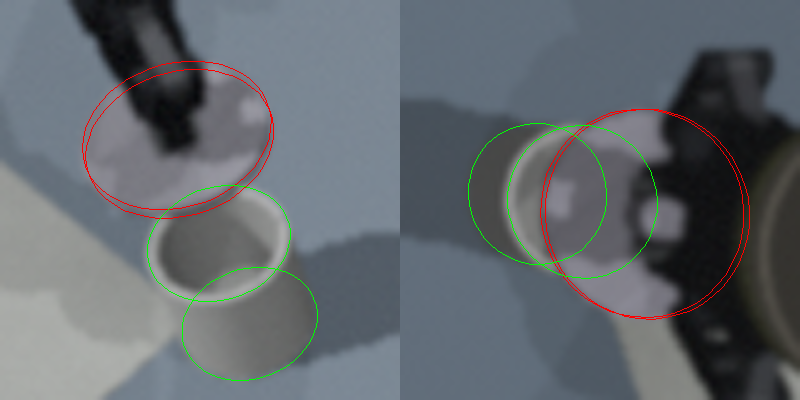

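The overlay shows the lid (red) level over the jar's rim (green), both outlines matching the picture to about a pixel. Lower.

Request:
move_arm --deltas '[{"tx": 0.0005, "ty": 0.0006, "tz": 0.01, "rx": 0, "ry": 0, "rz": 0}, {"tx": 0.0005, "ty": 0.0006, "tz": 0.025, "rx": 0, "ry": 0, "rz": 0}, {"tx": 0.0005, "ty": 0.0006, "tz": 0.04, "rx": 0, "ry": 0, "rz": 0}, {"tx": 0.0005, "ty": 0.0006, "tz": 0.052, "rx": 0, "ry": 0, "rz": 0}, {"tx": 0.0005, "ty": 0.0006, "tz": 0.06, "rx": 0, "ry": 0, "rz": 0}, {"tx": 0.0005, "ty": 0.0006, "tz": 0.06, "rx": 0, "ry": 0, "rz": 0}, {"tx": 0.0005, "ty": 0.0006, "tz": 0.06, "rx": 0, "ry": 0, "rz": 0}, {"tx": 0.0005, "ty": 0.0006, "tz": 0.06, "rx": 0, "ry": 0, "rz": 0}, {"tx": 0.0005, "ty": 0.0006, "tz": 0.06, "rx": 0, "ry": 0, "rz": 0}, {"tx": 0.0005, "ty": 0.0006, "tz": 0.06, "rx": 0, "ry": 0, "rz": 0}]'

```text
t: 26.5
eef_pos: [0.4583, -0.1947, 0.0994]
eef_rot: [180.0, 0.0, 90.3]
force: [0.1, 0.5, -1.4]
opening: 0.018
gripper_force: 58.7
```

Run:
```python
from h import *
s=get_state();print(s['t'],s['eef_pos'],s['eef_rot'],s['force'],s['opening'])
zo=s['eef_pos'][2]-.0113;print(zo)
# render-based check: lid + jar union silhouettes
for n in('scene','top'):
    c=read_camera(n)
    for o,md,x0 in(('lid',lambda x:[p+np.r_[x,zo] for p in LID],[.458,-.196]),):
        q=[k for k in regions_of(n,o) if np.hypot(*(np.array(k['extent'][:2])-proj(c,[[.458,-.196,zo]])[0]))<15]
        if q:
            m=q[0]['mask'].astype(np.uint8);cn=max(cv2.findContours(m,0,1)[0],key=len);hm=cv2.fillConvexPoly(np.zeros_like(m),cv2.convexHull(cn),1).astype(float)
            print(n,o,q[0]['confidence'],fit([(c,hm)],lambda x:[LID[1]+np.r_[x,zo]],x0,[.005,.005]))
```

```text
26.5 [ 0.45825615 -0.19470287  0.09944642] [1.79958729e+02 2.22141629e-02 9.02952147e+01] [ 0.07839793  0.49844376 -1.36550473] 0.017971854141106632
0.08814642394028041
scene lid 0.65 (array([ 0.45850106, -0.19536834]), np.float64(0.07542049995353592))
top lid 0.69 (array([ 0.45830499, -0.19122834]), np.float64(0.6060606060606061))
```

Request:
move_arm --deltas '[{"tx": -0.0004, "ty": 0, "tz": 0.003, "rx": 0, "ry": 0, "rz": 0}, {"tx": -0.0004, "ty": 0, "tz": 0.006, "rx": 0, "ry": 0, "rz": 0}, {"tx": -0.0004, "ty": 0, "tz": 0.009, "rx": 0, "ry": 0, "rz": 0}, {"tx": -0.0004, "ty": 0, "tz": 0.012, "rx": 0, "ry": 0, "rz": 0}, {"tx": -0.0004, "ty": 0, "tz": 0.013, "rx": 0, "ry": 0, "rz": 0}, {"tx": -0.0004, "ty": 0, "tz": 0.013, "rx": 0, "ry": 0, "rz": 0}, {"tx": -0.0004, "ty": 0, "tz": 0.013, "rx": 0, "ry": 0, "rz": 0}]'

```text
t: 27.4
eef_pos: [0.4581, -0.1951, 0.0861]
eef_rot: [180.0, 0.0, 90.3]
force: [0.2, -1.2, -0.8]
opening: 0.0175
gripper_force: 58.7
```

Plug is entering (underside about 5 mm above the rim) without contact. Continue slowly.

Request:
move_arm --deltas '[{"tx": 0, "ty": 0, "tz": 0.001, "rx": 0, "ry": 0, "rz": 0}, {"tx": 0, "ty": 0, "tz": 0.002, "rx": 0, "ry": 0, "rz": 0}, {"tx": 0, "ty": 0, "tz": 0.003, "rx": 0, "ry": 0, "rz": 0}, {"tx": 0, "ty": 0, "tz": 0.004, "rx": 0, "ry": 0, "rz": 0}, {"tx": 0, "ty": 0, "tz": 0.004, "rx": 0, "ry": 0, "rz": 0}, {"tx": 0, "ty": 0, "tz": 0.004, "rx": 0, "ry": 0, "rz": 0}]'

```text
t: 28.0
eef_pos: [0.458, -0.195, 0.082]
eef_rot: [180.0, 0.0, 90.3]
force: [0.3, 0.5, -0.3]
opening: 0.0177
gripper_force: 58.7
```

Request:
move_arm --deltas '[{"tx": 0, "ty": 0, "tz": 0.0005, "rx": 0, "ry": 0, "rz": 0}, {"tx": 0, "ty": 0, "tz": 0.001, "rx": 0, "ry": 0, "rz": 0}, {"tx": 0, "ty": 0, "tz": 0.001, "rx": 0, "ry": 0, "rz": 0}, {"tx": 0, "ty": 0, "tz": 0.001, "rx": 0, "ry": 0, "rz": 0}]'

```text
t: 28.4
eef_pos: [0.4581, -0.1951, 0.0812]
eef_rot: [180.0, 0.0, 90.3]
force: [-1.3, 0.1, 2.7]
opening: 0.0175
gripper_force: 58.9
```

Contact exactly at the expected seated height. A touch more to confirm, then release and withdraw.

Request:
move_arm --deltas '[{"tx": 0, "ty": 0, "tz": 0.0005, "rx": 0, "ry": 0, "rz": 0}, {"tx": 0, "ty": 0, "tz": 0.0005, "rx": 0, "ry": 0, "rz": 0}, {"tx": 0, "ty": 0, "tz": 0.0005, "rx": 0, "ry": 0, "rz": 0}]'

```text
t: 28.7
eef_pos: [0.4582, -0.1951, 0.0812]
eef_rot: [180.0, 0.0, 90.3]
force: [-3.9, 1.0, 8.8]
opening: 0.0176
gripper_force: 59.6
```

Request:
move_arm --deltas '[{"tx": 0, "ty": 0, "tz": 0, "rx": 0, "ry": 0, "rz": 0}, {"tx": 0, "ty": 0, "tz": 0, "rx": 0, "ry": 0, "rz": 0}, {"tx": 0, "ty": 0, "tz": 0, "rx": 0, "ry": 0, "rz": 0}, {"tx": 0, "ty": 0, "tz": 0, "rx": 0, "ry": 0, "rz": 0}, {"tx": 0, "ty": 0, "tz": -0.001, "rx": 0, "ry": 0, "rz": 0}]' --claw 0.5

```text
t: 29.2
eef_pos: [0.4579, -0.195, 0.0814]
eef_rot: [-180.0, -0.0, 90.3]
force: [-0.5, -0.3, 0.2]
opening: 0.0426
gripper_force: 0.0
```

Request:
move_arm --deltas '[{"tx": 0, "ty": 0, "tz": -0.01, "rx": 0, "ry": 0, "rz": 0}, {"tx": 0, "ty": 0, "tz": -0.03, "rx": 0, "ry": 0, "rz": 0}, {"tx": 0, "ty": 0, "tz": -0.06, "rx": 0, "ry": 0, "rz": 0}, {"tx": 0, "ty": 0, "tz": -0.1, "rx": 0, "ry": 0, "rz": 0}, {"tx": -0.03, "ty": 0, "tz": -0.13, "rx": 0, "ry": 0, "rz": 0}, {"tx": -0.07, "ty": 0, "tz": -0.15, "rx": 0, "ry": 0, "rz": 0}, {"tx": -0.11, "ty": 0, "tz": -0.15, "rx": 0, "ry": 0, "rz": 0}, {"tx": -0.15, "ty": 0, "tz": -0.15, "rx": 0, "ry": 0, "rz": 0}, {"tx": -0.19, "ty": 0, "tz": -0.15, "rx": 0, "ry": 0, "rz": 0}, {"tx": -0.2, "ty": 0, "tz": -0.15, "rx": 0, "ry": 0, "rz": 0}, {"tx": -0.2, "ty": 0, "tz": -0.15, "rx": 0, "ry": 0, "rz": 0}]'

```text
t: 30.3
eef_pos: [0.4584, -0.3965, 0.2317]
eef_rot: [-180.0, 0.0, 90.1]
force: [0.6, 0.9, -0.0]
opening: 0.0426
gripper_force: 0.0
```

Run:
```python
from h import *
s=get_state();print(s['t'],s['eef_pos'],s['force'],s['opening'])
print(lidfit(.07,(.4584,-.196)))
C={n:read_camera(n) for n in('scene','top')};ims=[]
for n in C:
    c=C[n];f=c['frame'];u,v=proj(c,[[.458,-.196,.06]])[0].astype(int)
    im=cv2.resize(f[v-40:v+40,u-40:u+40],None,fx=5,fy=5,interpolation=2)
    o=np.array([.4584,-.196,.07])
    for p in(circ(.042,0)+o,circ(.042,.006)+o): cv2.polylines(im,[np.round((proj(c,p)-[u-40,v-40]+.5)*5-.5).astype(int)],True,(0,0,255),1)
    ims.append(im)
    for o in('small_jar','dropper','beaker'): print(n,o,[k['extent'] for k in regions_of(n,o)[:1]])
cv2.imwrite('pics/g7.png',np.hstack(ims))
```

```text
30.3 [ 0.45835123 -0.3964608   0.23167345] [ 0.56176366  0.86272731 -0.00840937] 0.04256465627621267
scene [ 0.4564 -0.1948] 0.1032
top [ 0.4594 -0.1949] 0.0743
(array([ 0.45830131, -0.19438265]), np.float64(0.18532103809759648))
scene small_jar [[258.4, 250.9, 27.7, 31.0]]
scene dropper [[404.9, 203.6, 18.1, 28.8]]
scene beaker [[354.3, 245.2, 28.8, 32.4]]
top small_jar [[402.2, 186.6, 21.3, 25.0]]
top dropper [[431.4, 264.5, 38.4, 42.8]]
top beaker [[323.9, 141.2, 26.5, 25.7]]
```

View pics/g7.png

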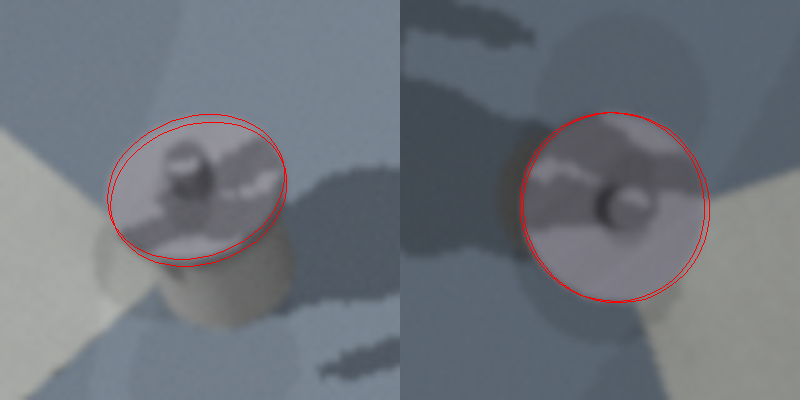

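The picture shows the lid level on the jar, with its outline matching the seated model in both views (left panel around (197,190), right panel around (615,207)). The bystanders have not moved.

```bash
python3 -c "
from cell import *
print(sign_off())"
```

```text
the job is handed in; nothing more can be done
None
```

The lid sits level and fully seated on the larger jar, released after being laid flat and regrasped by its knob; the jars and other things look unmoved, and I handed the job in at about 31 s.

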